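# Gauge an axle pin: go, no-go, into the rack

## Robot

A 6-joint arm with a two-finger parallel gripper is mounted at the origin on a cart in front of the work surface, level with it; the furniture and walls round the work are solid. World frame = base frame: x ahead of the robot, y to its left, z up, the work surface at z = 0. Lengths are in m, angles in degrees, forces in N, time in s.
With the tool pointing down it reaches from about 0.3 to 0.875 m from the base axis. Payload 4.2 kg.
Tool frame: the origin (TCP) lies between the finger pads; the fingertips stand bot.tips_ahead ahead of it and the grasp point (between the pads) lies 2 mm behind it (bot.tips_ahead is the distance from the TCP to the fingertips, in m); z points along the fingers, y is the line along which they close (so a half turn about z gives the same grasp; the last joint's range is limited). The gripper opens to 85 mm and grips with 20 to 120 N. Pads are 22 mm wide; open, the fingers measure 114 mm over their backs; the gripper's body (76 mm by 85 mm) begins 54 mm behind the grasp point. The pads swing forward as they close: fully open they stand 13 mm farther back than shut.
Start: joints at [63.484, 18.312, 89.639, -0, 72.044, -1.146], TCP at [0.246, 0.52, 0.248] pointing down, gripper open.
Joint ranges: [-177.97, 177.97], [-48.28, 115.42], [12.27, 149.76], [-77.06, 257.06], [2.81, 150.46], [-146.56, 146.56]. Speed limits (degrees/s): [147.25, 147.25, 180, 180, 180, 180].

## Interface

Orientations are given as [roll, pitch, yaw] about the fixed x, y, z axes, in that order (R = Rz(yaw) Ry(pitch) Rx(roll)).
In Python, from workcell import monitor, vision, bot gives the robot as it stands.
- The arm moves only by the tool drive_tool, never from a script. Its arguments are lists of equal length, an entry for each row: "xyz": the shift along the world's x, y, z in cm, a list of three; "dr": the turn, a rotation vector about the world's x, y, z in rad, a list of three. A call has 1 to 12 rows; each row shifts and turns the commanded pose from where the row before left it; what a row does not reach is not made up. A row lasts 1/8 s, in which the tool goes at most 62.5 mm and 10.7 degrees, less where a joint would pass 70% of its speed; a pose out of reach is approached as far as the arm can. A call with a gripper value outside its range is refused whole. "gripper" is the opening, from 0 (shut) to 1 (fully open), set as the call begins (left out, the last holds). The fingers move at their own pace and stop on an object; the grip force is fixed at half the most. Time passes only in rows, so rows that do not move let the fingers close. It gives the time, the measured TCP pose, the force, the opening and the grip force at its end, in the units of the state.
- monitor.sense(): the state, without advancing time (a new reading comes with each control period).
- vision.camera(name): name is "side" or "top" or "wrist"; returns a dict with "image" (400x640x3 uint8, red, green, blue), "fx", "fy", "cx", "cy" (pixels), "eye" and "attitude" of the camera in the world. Camera axes: x right, y down, z forward; pixel columns grow to the right and rows downward; lengths in m; the calibration is good to about 2 mm. The wrist camera is an equidistant fisheye: a pixel r from the principal point sees the ray r / f radians off the axis. A picture is of the moment at which its call begins. There is no depth.
- bot.sign_off(): hands the job in; it is judged then, once.
Trained networks look in a picture, given as the dict that the camera call returned (one of the last four; its "shot" number tells which), for a name from the list of things; names that differ only in an ending like _2 or _b are one class to them, and where a whole thing is asked for, a point or a joint stands for the part that bears it (a point fixed in the world has none). Each returns a list of dicts, best first, with "score" (0 to 1); they miss things now and then, are a little off and sometimes report something else, mostly with a low value. They report only what shows in the picture. A call takes as long as a camera call. They do not tell look-alikes from the thing itself.
- vision.cut_out(picture, name): "mask" (400x640 bool, what is visible of it).
- vision.spot_point(picture, name): "location" ([x, y, z] in m, in world coordinates, good to about 4 mm: a listed point, or the origin of a listed thing).
The state is a dict: "t": time; "joint_pos": joint angles; "dq": joint speeds; "tau": joint torques, N m; "tcp_pos": TCP position; "tool_rot": TCP orientation; "wrist_force": force on the tool from outside, world axes, zero at the start; "moment": the same for the moment, N m; "grip_width": finger opening in m; "grasp_force": force on a finger pad.
Only numpy, scipy, OpenCV 4.12 (cv2) and the standard library are available. Lean on these libraries where they do the work, as an engineer would, in place of code of your own. Each camera call takes 0.05 s, during which the arm holds its last target. There are 200 camera calls.

## Task

Check the loose steel axle pin that stands alone on the bench in the limit gauge: hold it upright, push its shank into the open mouth of the gauge and right through the first, wider gap (go), then on against the narrower second gap (no-go), which must stop it; feel for that stop and keep a light, steady push of about 4 to 8 N on it for a full second, never forcing it. Then lift the passed pin out of the gauge and stand it fully home in the empty hole of the wooden pin block and let go, disturbing nothing else.

Things in the scene. Friction and masses are not known exactly. Their poses are not given: they have to be found in the camera images.
- pin_center (a point): centre (half-way up, 55 mm above the foot) of the loose axle pin standing alone on the bench: steel, 110 mm tall, 0.14 to 0.28 kg, round shank 20 mm in diameter and 98 mm long, round head on top, 28 mm in diameter, 12 mm thick. Its z axis runs up the pin. Gripped on the upper shank, 65 to 80 mm above the foot, it leaves the lower 45 mm free; pushes in line with the finger closing are held best
- pin_foot (a point): centre of the foot (lower end, chamfered 2 mm) of the same pin
- gauge: limit gap gauge (snap gauge): grey C-shaped frame lying flat in a fixed stand, 104 mm wide, from 46 to 64 mm above the bench; dark base plate below it, 148 x 104 x 12 mm. Origin: on the centre line of the passage at bench height. The passage is open above and below and its mouth, 54 mm before the origin, faces -x of this frame: a pin is pushed in along +x, its foot kept above the base plate
- long_anvil (a point): point on the face of the long flat steel anvil that is the right side (-y) of the whole passage, 55 mm above the bench; axes as the gauge. The face reaches from 44 mm before to 48 mm behind this point along x, with a rounded nose at the mouth, and from 47 to 63 mm above the bench
- go_gap (a point): middle of the go gap (the first, wider one, at the mouth), 55 mm above the bench; axes as the gauge. It lies between the long anvil and a round go anvil at +y (16 mm across, chamfered 3 mm at 45 degrees) and is 21.5 mm wide; behind this anvil the passage widens
- nogo_slot (a point): mid-passage opposite the middle of the slot in the frame's left arm (+y), 55 mm behind the go gap; axes as the gauge. In the slot the round no-go anvil (16 mm across) is clamped, anywhere from 15 mm before to 15 mm behind its middle; it leaves a gap of 15 mm, so the 20 mm pin stops with its axis 16 mm before that of the anvil. Feel for it. From there back off 4 mm and lift straight up
- block: fixed wooden pin block, 64 x 190 x 40 mm, origin at the centre of its underside, z up, the row of three holes along its y axis at y = +60, 0 and -60 mm; the last two hold pins like the loose one, with their heads up
- free_hole (a point): centre of the mouth of the empty hole, at the block's top face, 40 mm above the bench; 23 mm in diameter, 26 mm deep, mouth chamfered 2 mm, y axis along the row (the neighbouring pin stands at y = -60 mm)
- rack_pin1: pin standing in the middle hole of the block, its top 124 mm above the bench; leave alone
- rack_pin2: pin standing in the end hole of the block; leave alone
- beaker_2: small empty glass beaker, 54 x 60 x 66 mm; leave alone
- calculator: pocket calculator, 148 x 78 x 14 mm, lying flat; leave alone
- eraser: eraser in its sleeve, 19 x 42 x 12 mm; leave alone
There are look-alikes about, which are no part of the job. Leave any yellow look-alike of the part that bears pin_center alone.

How it is judged:
By the outcome, as a careful person would: the job done as asked, in the order asked, and still so for the second after the job is handed in, with the robot touching nothing.
It also fails if it takes over 58 s, if anything falls off the work surface, if the arm or the gripper's body presses on something with over 40 N, if the wrist force passes 120 N, or if a joint passes its speed limit or range.

## Working session

There is one attempt and no reset: what is moved stays moved. The work goes in short steps, Python scripts to look and compute and a tool call to move; the robot and the scene stay as the last step left them, time stands still between calls to the robot, and variables do not carry over. Pictures are saved under pics/ and viewed, at most 10 in all, crops included, and the job is handed in when it is done.

Besides the shell and the picture viewer there is one more tool, called after ">>>" as name(argument=value, ...) on one line, values as JSON. drive_tool: Moves the arm, as the interface text tells. Its arguments: {"type":"object","properties":{"xyz":{"type":"array","items":{"type":"array","items":{"type":"number"}}},"dr":{"type":"array","items":{"type":"array","items":{"type":"number"}}},"gripper":{"type":"number"}},"required":["xyz","dr"]}

```bash
mkdir -p pics; cat > h.py <<'E'
import numpy as np, cv2
from workcell import monitor, vision, bot
def save(p,n): cv2.imwrite('pics/'+n,p['image'][:,:,::-1])
E
python3 - <<'E'
from h import *
print(bot.tips_ahead, monitor.sense())
ims=[]
for c in ['top','side']:
    p=vision.camera(c); ims.append(p['image'])
    print(c,p['eye'],p['attitude'],p['fx'],p['cx'],p['cy'])
    for n in ['pin_center','pin_foot','gauge','long_anvil','go_gap','nogo_slot','block','free_hole','rack_pin1','rack_pin2','beaker_2','calculator','eraser']:
        print(n,[(round(d['score'],2),np.round(d['location'],4).tolist()) for d in vision.spot_point(p,n)][:5])
for i,c in enumerate(['top','side']): cv2.imwrite(f'pics/{c}.png',ims[i][:,:,::-1])
E
```

```text
0.017 {'t': 0.0, 'joint_pos': array([ 6.34825142e+01,  1.83531516e+01,  8.97054266e+01, -1.25725920e-03,
        7.20452164e+01, -1.14724716e+00]), 'dq': array([ 0.01073462, -0.00973392, -0.09283122, -0.04338269, -0.13441289,
       -0.08885782]), 'tau': array([-2.24886004e-03, -4.15525639e+01, -2.34158349e+01, -1.88208146e-04,
        8.22012807e-03,  4.77585374e-06]), 'tcp_pos': array([0.24618752, 0.5191421 , 0.24747373]), 'tool_rot': array([-1.79896202e+02, -8.83075530e-04,  1.54630149e+02]), 'wrist_force': array([0.0867117 , 0.19681606, 0.08276197]), 'moment': array([-0.00819245, -0.01778701, -0.01403103]), 'grasp_force': 0.0, 'grip_width': 0.08541342493629847}
top [0.44269964 0.01269251 1.43120602] [-175.74380951   -0.78253879  -90.09278372] 437.3476068757951 319.3241146946869 200.34559213587812
pin_center [(0.49, [0.4291, 0.2471, 0.0513]), (0.47, [0.5266, 0.2732, 0.0563]), (0.39, [0.4236, 0.3151, 0.0555])]
pin_foot [(0.69, [0.4276, 0.3148, -0.003]), (0.62, [0.5205, 0.27, -0.0013]), (0.58, [0.4301, 0.2489, -0.0001]), (0.52, [0.4094, -0.0717, -0.0002])]
gauge [(0.96, [0.527, -0.0
[... 1137 characters left out ...]
297, -0.0476, 0.0476]), (0.55, [0.4977, -0.3399, 0.0085]), (0.5, [0.4293, 0.2449, 0.0019])]
go_gap [(0.69, [0.5001, -0.0462, 0.0541])]
nogo_slot [(0.56, [0.5495, -0.0359, 0.0551])]
block [(0.68, [0.4998, -0.3367, 0.0012])]
free_hole [(0.65, [0.4967, -0.3377, 0.0104]), (0.61, [0.4949, -0.2783, 0.0381])]
rack_pin1 [(0.72, [0.5494, -0.0343, 0.0603]), (0.71, [0.502, -0.394, 0.0153]), (0.5, [0.4969, -0.3394, 0.0064])]
rack_pin2 [(0.72, [0.5494, -0.0343, 0.0603]), (0.71, [0.502, -0.394, 0.0153]), (0.5, [0.4969, -0.3394, 0.0064])]
beaker_2 [(0.79, [0.4808, 0.4145, -0.0008]), (0.26, [0.7307, -0.2794, -0.0028])]
calculator [(0.77, [0.7306, -0.2803, 0.0002])]
eraser [(0.49, [0.4118, -0.0715, -0.003])]
```

View pics/top.png

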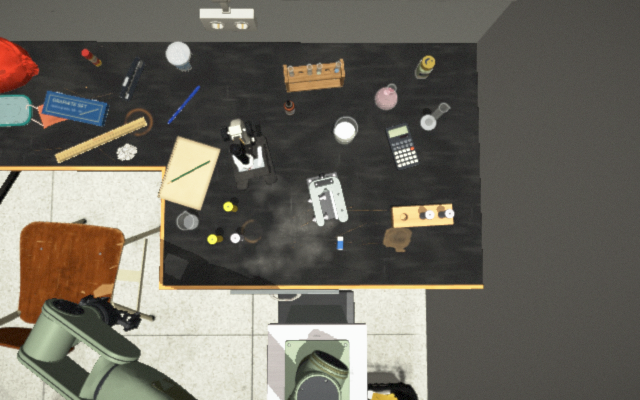

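View pics/side.png

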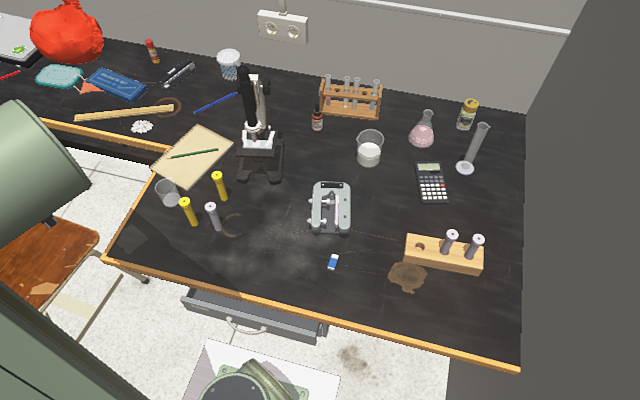

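Candidates for the pin in the top picture: (235,238) grey, (212,239) yellow and (228,206) yellow. Only the grey one at (235,238) is bare steel, so it fits. I'll confirm it in a crop and view the gauge alongside it.

```bash
python3 - <<'E'
from h import *
a=cv2.imread('pics/top.png');b=cv2.imread('pics/side.png')
z=lambda im,x,y,w,h:cv2.resize(im[y:y+h,x:x+w],(400,300),interpolation=cv2.INTER_CUBIC)
cv2.imwrite('pics/crop.png',np.vstack([np.hstack([z(a,185,190,80,60),z(a,287,165,80,60)]),np.hstack([z(b,160,165,100,75),z(b,280,170,100,75)])]))
print(monitor.sense()['t'])
E
```

```text
1.4
```

View pics/crop.png

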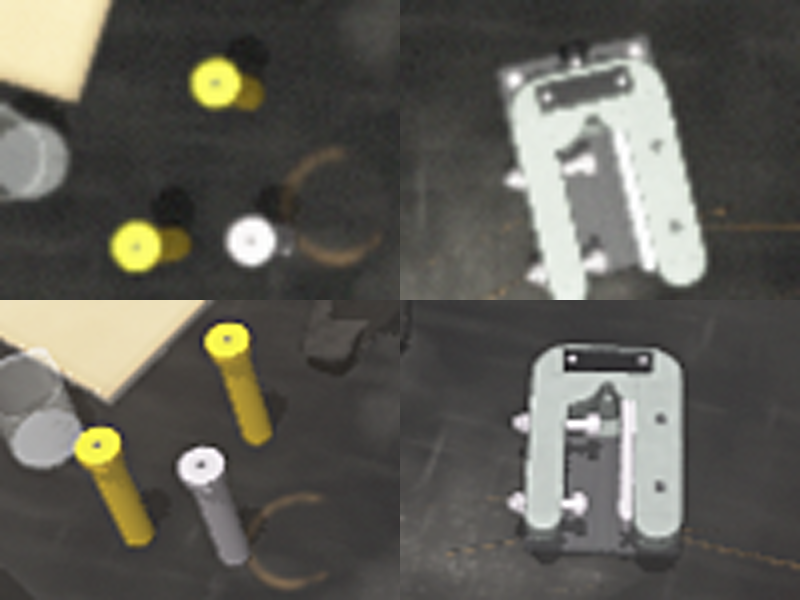

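The crop confirms it: the grey steel pin (crop 250,240; top image 235,238) is the loose pin, and both yellow ones are look-alikes. The gauge mouth faces the robot, its long anvil is on the right, and the yaw is about 12-13°.

>>> drive_tool(xyz=[[2.6,-3.9,-0.5],[2.6,-3.9,-0.5],[2.6,-3.9,-0.5],[2.6,-3.9,-0.5],[2.6,-3.9,-0.5],[2.6,-3.9,-0.5],[2.5,-3.8,-0.5],[0,0,0]], dr=[[0,0,-0.13],[0,0,-0.13],[0,0,-0.13],[0,0,-0.13],[0,0,-0.13],[0,0,-0.13],[0,0,-0.13],[0,0,0]], gripper=1)

```text
t: 2.4
tcp_pos: [0.4284, 0.2454, 0.2131]
tool_rot: [-180.0, 0.0, 102.2]
wrist_force: [-0.4, 0.4, 0.4]
grip_width: 0.0854
grasp_force: 0.0
```

```bash
python3 - <<'E'
from h import *
s=monitor.sense();print(s['t'],s['tcp_pos'],s['tool_rot'])
p=vision.camera('wrist');save(p,'w1.png')
print(p['eye'],p['attitude'],p['fx'],p['cx'],p['cy'])
for n in ['pin_center','pin_foot']:
    print(n,[(round(d['score'],2),np.round(d['location'],4).tolist()) for d in vision.spot_point(p,n)][:5])
E
```

```text
2.4 [0.42844084 0.24538181 0.21305005] [-1.79976790e+02  3.80809264e-02  1.02242281e+02]
[0.41311275 0.31855706 0.33731018] [1.62998401e+02 2.95552854e-02 1.22676378e+01] 309.70691628693146 313.96551206011765 200.59181509165234
pin_center [(0.72, [0.5262, 0.2682, 0.0545]), (0.65, [0.4249, 0.2492, 0.0567])]
pin_foot [(0.85, [0.5234, 0.2669, -0.0021]), (0.82, [0.43, 0.2512, 0.0014])]
```

View pics/w1.png

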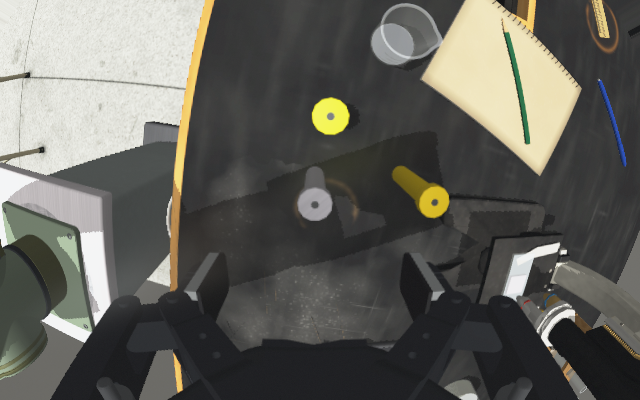

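The steel head is at (315,205) in the wrist image, which puts it at about (0.428, 0.2475). Descending to it now.

>>> drive_tool(xyz=[[0,0.2,-4.0],[0,0,-4.5],[0,0,-3.0],[0,0,-1.6],[0,0,-1.0],[0,0,0]], dr=[[0,0,0],[0,0,0],[0,0,0],[0,0,0],[0,0,0],[0,0,0]])

```text
t: 3.3
tcp_pos: [0.4269, 0.2502, 0.0721]
tool_rot: [-180.0, 0.0, 102.6]
wrist_force: [0.1, -0.8, -0.1]
grip_width: 0.0858
grasp_force: 0.0
```

>>> drive_tool(xyz=[[0,0,0],[0,0,0],[0,0,0],[0,0,0],[0,0,0],[0,0,0]], dr=[[0,0,0],[0,0,0],[0,0,0],[0,0,0],[0,0,0],[0,0,0]], gripper=0)

```text
t: 4.05
tcp_pos: [0.4278, 0.2498, 0.0728]
tool_rot: [179.9, -0.0, 102.5]
wrist_force: [-1.0, 0.6, 6.6]
grip_width: 0.0225
grasp_force: 47.4
```

>>> drive_tool(xyz=[[0,0,0.5],[0,0,2],[0,0,4],[0,0,4.5],[0,-2,3],[0.3,-4,0],[0.3,-5,0],[0.3,-5,0],[0.3,-5,0],[0,-5,0],[0,-4,0],[0,0,0]], dr=[[0,0,0],[0,0,0],[0,0,0],[0,0,0],[0,0,0],[0,0,0],[0,0,0],[0,0,0],[0,0,0],[0,0,0],[0,0,0],[0,0,0]])

```text
t: 5.55
tcp_pos: [0.4386, -0.0525, 0.2117]
tool_rot: [-179.9, -0.0, 102.2]
wrist_force: [0.3, 0.1, -3.0]
grip_width: 0.0223
grasp_force: 50.9
```

```bash
python3 - <<'E'
from h import *
s=monitor.sense();print(s['t'],s['tcp_pos'],s['tool_rot'],s['wrist_force'],s['grip_width'])
p=vision.camera('wrist');save(p,'w2.png')
print(p['eye'],p['attitude'])
for n in ['pin_center','pin_foot','gauge','long_anvil','go_gap','nogo_slot']:
    print(n,[(round(d['score'],2),np.round(d['location'],4).tolist()) for d in vision.spot_point(p,n)][:3])
E
```

```text
5.55 [ 0.43855866 -0.05254233  0.21173812] [-1.79891441e+02 -5.55647100e-03  1.02246253e+02] [ 0.26761219  0.13892432 -3.00380333] 0.02231999376640968
[0.42342494 0.02056933 0.3360241 ] [1.63040029e+02 1.18735031e-01 1.22738496e+01]
pin_center [(0.8, [0.4377, -0.0572, 0.1978])]
pin_foot []
gauge [(0.98, [0.5248, -0.0383, -0.0005]), (0.66, [0.4974, -0.0438, 0.0588])]
long_anvil [(0.78, [0.5282, -0.0585, 0.0564])]
go_gap [(0.75, [0.4987, -0.0448, 0.0566])]
nogo_slot [(0.59, [0.5517, -0.0337, 0.0595])]
```

View pics/w2.png

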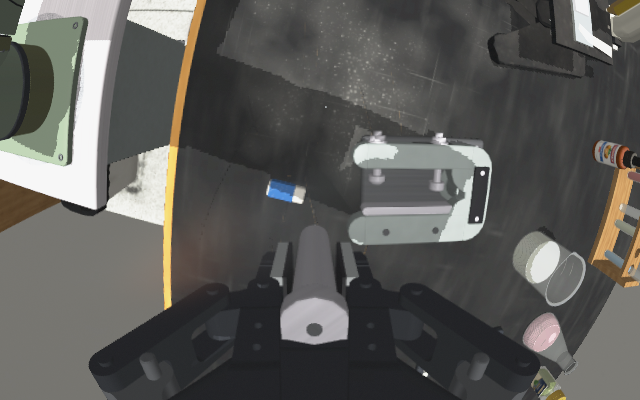

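```bash
cat >> h.py <<'E'
from scipy.spatial.transform import Rotation as Ro
def ray(p,u,v,z):
    x,y=(u-p['cx']),(v-p['cy']); r=np.hypot(x,y); th=r/p['fx']
    d=np.array([np.sin(th)*x/r,np.sin(th)*y/r,np.cos(th)])
    d=Ro.from_euler('xyz',p['attitude'],degrees=True).apply(d)
    e=np.array(p['eye']); return e+d*(z-e[2])/d[2]
E
python3 - <<'E'
from h import *
a=cv2.imread('pics/w2.png')
c=np.vstack([cv2.resize(a[130:250,345:500],(775,600),interpolation=cv2.INTER_CUBIC)]);cv2.imwrite('pics/c2.png',c)
import pickle
P=dict(fx=309.707,cx=313.9655,cy=200.592,eye=[0.42342494,0.02056933,0.3360241],attitude=[163.040029,0.118735,12.27385])
print('head',ray(P,314.5,329,.249))
E
```

```text
head [ 0.43935798 -0.05260946  0.249     ]
```

View pics/c2.png

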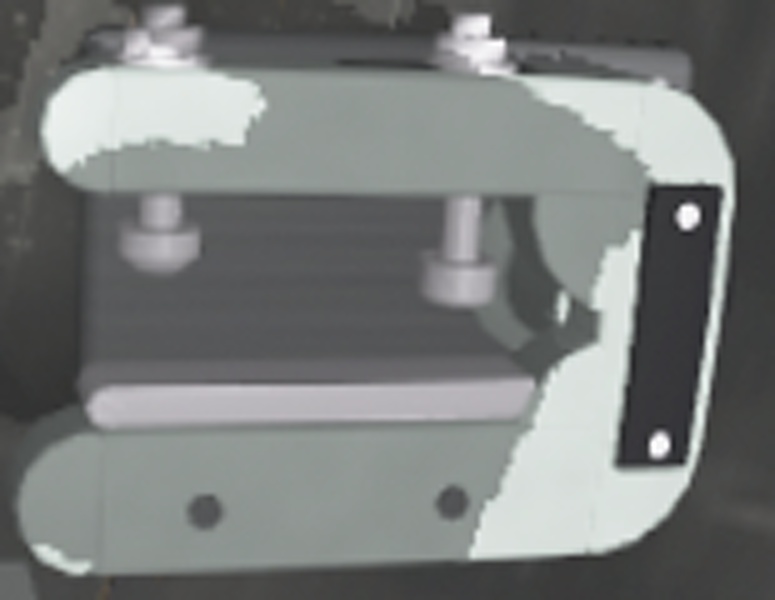

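```bash
python3 - <<'E'
from h import *
P=dict(fx=309.707,cx=313.9655,cy=200.592,eye=[0.42342494,0.02056933,0.3360241],attitude=[163.040029,0.118735,12.27385])
q=lambda a,b,z:ray(P,345+a/5,130+b/5,z)
A=q(100,387,.063);B=q(535,380,.063);G=q(160,272,.055);N=q(458,306,.055)
d=(B-A)[:2];L=np.linalg.norm(d);u=d/L;n=np.array([-u[1],u[0]])
print(A,B,G,N,'len',L,'yaw',np.degrees(np.arctan2(u[1],u[0])))
print('gaps',(G-A)[:2]@n,(N-A)[:2]@n,'along',(G-A)[:2]@u,(N-A)[:2]@u)
# frame outline yaw: left arm inner edge & right arm outer edge z=.064
for a,b in [((110,190),(500,190)),((100,572),(590,553)),((110,72),(520,72))]:
  v=(q(*b,.064)-q(*a,.064))[:2];print(np.degrees(np.arctan2(v[1],v[0])))
for z in (.063,.139): 
  H=ray(P,314.5,329,.249)[:2]
print('pin offset from anvil face', (H-A[:2])@n, 'along',(H-A[:2])@u)
E
```

```text
[ 0.48867047 -0.05723582  0.063     ] [ 0.5756411  -0.03718137  0.063     ] [ 0.49599483 -0.03490402  0.055     ] [ 0.55777838 -0.0278692   0.055     ] len 0.08925284719214258 yaw 12.984799712699953
gaps 0.020115042379792458 0.013087671468992918 along 0.012154862633740283 0.07393925375589361
13.501388602508595
12.796479084819271
14.383395922217858
pin offset from anvil face 0.015588213861198597 along -0.047012052529967444
```

```bash
python3 - <<'E'
from h import *
P=dict(fx=309.707,cx=313.9655,cy=200.592,eye=[0.42342494,0.02056933,0.3360241],attitude=[163.040029,0.118735,12.27385])
a=cv2.imread('pics/w2.png').mean(2)
print('col315',[(v,int(a[v,313:317].mean())) for v in range(216,236)])
print('headcol',[(v,int(a[v,313:317].mean())) for v in range(318,352)])
for v in (284,): print([(u,int(a[v,u])) for u in range(270,360,3)])
u=np.array([np.cos(np.radians(12.2)),np.sin(np.radians(12.2))]);n=np.array([-u[1],u[0]])
T=np.array([.43856,-.05254])
f=lambda uu,v,z:(lambda d:(d@u,d@n))(ray(P,uu,v,z)[:2]-T)
for v in(223,224,225,226,227):print(v,f(315,v,.141))
for z in(.246,.249,.252):print(z,f(314.5,329,z))
E
```

```text
col315 [(216, 77), (217, 74), (218, 72), (219, 71), (220, 71), (221, 72), (222, 76), (223, 74), (224, 84), (225, 95), (226, 99), (227, 99), (228, 99), (229, 99), (230, 99), (231, 99), (232, 99), (233, 99), (234, 99), (235, 99)]
headcol [(318, 180), (319, 180), (320, 180), (321, 180), (322, 178), (323, 106), (324, 85), (325, 83), (326, 82), (327, 82), (328, 81), (329, 82), (330, 82), (331, 82), (332, 82), (333, 83), (334, 83), (335, 86), (336, 146), (337, 177), (338, 178), (339, 178), (340, 178), (341, 178), (342, 178), (343, 169), (344, 118), (345, 36), (346, 36), (347, 34), (348, 33), (349, 33), (350, 35), (351, 36)]
[(270, 39), (273, 39), (276, 39), (279, 121), (282, 124), (285, 57), (288, 30), (291, 32), (294, 93), (297, 97), (300, 99), (303, 101), (306, 98), (309, 100), (312, 98), (315, 98), (318, 98), (321, 97), (324, 99), (327, 98), (330, 99), (333, 96), (336, 44), (339, 30), (342, 50), (345, 82), (348, 179), (351, 36), (354, 36), (357, 36)]
223 (np.float64(0.0010470986848032278), np.float64(-0.0006174387100780879))
224 (np.float64(0.0010488509795363995), np.float64(-0.001341858385237373))
225 (np.float64(0.0010506125521627032), np.float64(-0.002068103363615086))
226 (np.float64(0.0010523834744964094), np.float64(-0.0027961957532684372))
227 (np.float64(0.0010541638191491007), np.float64(-0.0035261578521141876))
0.246 (np.float64(0.0007690239313860296), np.float64(-0.002818329998615614))
0.249 (np.float64(0.000765276339737157), np.float64(-0.000236522528113947))
0.252 (np.float64(0.0007615287480882844), np.float64(0.00234528494238772))
```

```bash
cat >> h.py <<'E'
def proj(p,X):
    d=Ro.from_euler('xyz',p['attitude'],degrees=True).inv().apply(np.array(X)-p['eye'])
    return p['cx']+p['fx']*d[0]/d[2], p['cy']+p['fy']*d[1]/d[2]
E
python3 - <<'E'
from h import *
T=np.array([.43856,-.05254])
out=[]
for c in('side','top'):
    p=vision.camera(c)
    for d in vision.cut_out(p,'pin_center')[:5]:
        ys,xs=np.nonzero(d['mask']); print(c,round(d['score'],2),len(xs),xs.mean(),ys.mean(),xs.min(),xs.max(),ys.min(),ys.max())
    print([np.round(d['location'],4).tolist() for d in vision.spot_point(p,'pin_center')+vision.spot_point(p,'pin_foot')])
    t=proj(p,[*T,.249]);f=proj(p,[*T,.139]); print('expected top,foot',t,f)
    im=p['image'][:,:,::-1]; u,v=int(t[0]),int((t[1]+f[1])/2)
    out.append(cv2.resize(im[v-30:v+30,u-40:u+40],(400,300),interpolation=cv2.INTER_CUBIC)); print(u-40,v-30)
cv2.imwrite('pics/c3.png',np.hstack(out))
E
```

```text
side 0.68 104 332.71153846153845 220.5096153846154 328 337 213 226
[[0.4392, -0.0542, 0.1931], [0.4413, -0.0549, 0.1927], [0.4969, -0.0499, 0.0579], [0.438, -0.0616, 0.1405], [0.5232, -0.037, -0.0024]]
expected top,foot (np.float64(329.06466959591785), np.float64(197.34860963931257)) (np.float64(328.38132412056774), np.float64(223.97091782884794))
289 180
top 0.68 85 229.78823529411764 206.57647058823528 224 236 202 210
[[0.5243, 0.2726, 0.059], [0.4259, 0.3138, 0.0528], [0.4248, 0.3139, 0.0], [0.5182, 0.2681, -0.0023]]
expected top,foot (np.float64(337.52631919732767), np.float64(234.3936471578649)) (np.float64(335.4678697499906), np.float64(234.26601694557425))
297 204
```

View pics/c3.png

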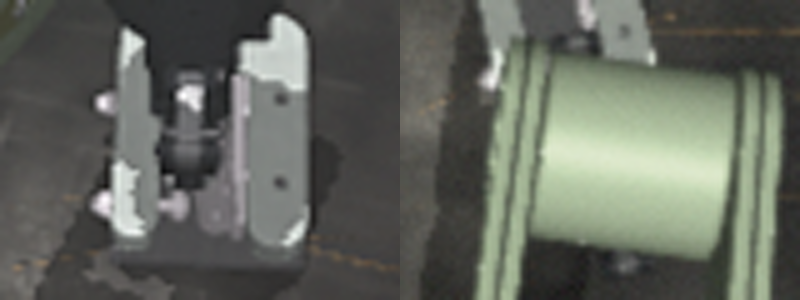

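>>> drive_tool(xyz=[[0,0,-2],[0,0,-4],[0,0,-2.5],[0,0,-0.5],[0,0,0],[0,0,0]], dr=[[0.0925,0.0214,0],[0,0,0],[0,0,0],[0,0,0],[0,0,0],[0,0,0]])

```text
t: 7.05
tcp_pos: [0.4403, -0.0506, 0.1234]
tool_rot: [179.9, -5.4, 102.5]
wrist_force: [-0.3, -0.1, -1.8]
grip_width: 0.0224
grasp_force: 51.7
```

```bash
python3 - <<'E'
from h import *
import pickle
s=monitor.sense();print(s['t'],s['tcp_pos'],s['tool_rot'],s['wrist_force'],s['grip_width'])
p=vision.camera('wrist');save(p,'w3.png');p['image0']=0
print(p['eye'],p['attitude'])
pickle.dump({k:p[k] for k in('fx','cx','cy','eye','attitude')},open('w3.pkl','wb'))
for n in ['pin_center','go_gap','nogo_slot','long_anvil']:
    print(n,[(round(d['score'],2),np.round(d['location'],4).tolist()) for d in vision.spot_point(p,n)][:3])
q=vision.camera('side')
for n in ['pin_center','pin_foot']:
    print(n,[(round(d['score'],2),np.round(d['location'],4).tolist()) for d in vision.spot_point(q,n)][:3])
a=p['image']
cv2.imwrite('pics/c4.png',cv2.resize(a[140:350,255:535,::-1],(800,600),interpolation=cv2.INTER_CUBIC))
E
```

```text
7.05 [ 0.44030333 -0.05057494  0.12344186] [179.90928962  -5.37881041 102.50995719] [-0.26061806 -0.05231255 -1.84688644] 0.022376888167151738
[0.4270353  0.01055358 0.25417663] [ 1.68413464e+02 -8.18747238e-02  1.25244436e+01]
pin_center [(0.83, [0.4402, -0.0543, 0.1051]), (0.59, [0.4997, -0.0433, 0.0569]), (0.25, [0.5493, -0.0359, 0.0589])]
go_gap [(0.63, [0.4977, -0.0415, 0.0556])]
nogo_slot [(0.65, [0.5534, -0.0328, 0.0624])]
long_anvil [(0.86, [0.5255, -0.0548, 0.0595])]
pin_center [(0.4, [0.4427, -0.0499, 0.1025])]
pin_foot [(0.48, [0.4396, -0.05, 0.0518])]
```

View pics/c4.png

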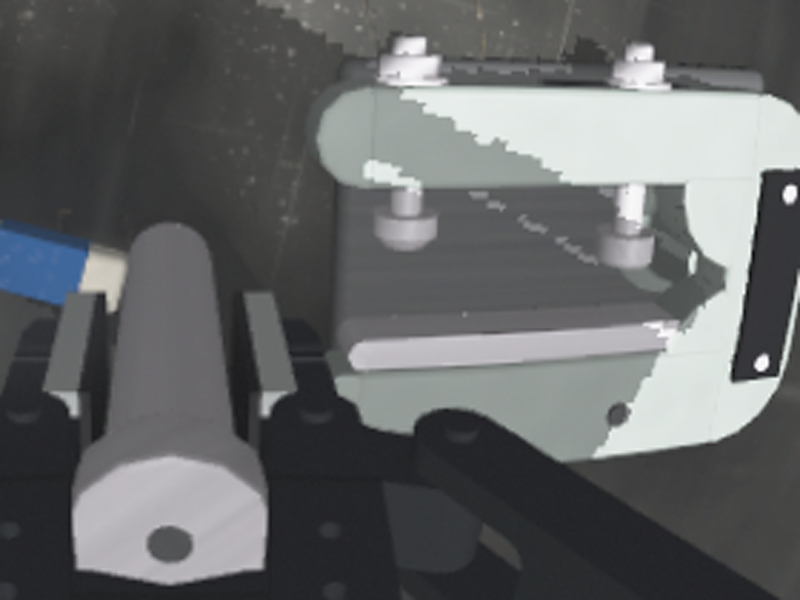

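```bash
cat > fit.py <<'E'
from h import *
import pickle
from scipy.optimize import least_squares
p=pickle.load(open('w3.pkl','rb'))
T=np.array([.4403,-.05057,.12344]); psi=np.radians(12.5)
u=np.array([np.cos(psi),np.sin(psi),0]);n=np.array([-u[1],u[0],0])
def px(X):
    d=Ro.from_euler('xyz',p['attitude'],degrees=True).inv().apply(X-p['eye'])
    th=np.arctan2(np.hypot(d[0],d[1]),d[2]);f=np.arctan2(d[1],d[0])
    return np.array([p['cx']+p['fx']*th*np.cos(f),p['cy']+p['fx']*th*np.sin(f)])
c=lambda x,y:np.array([255+x/2.857,140+y/2.857])
def model(q,full=False):
    o,t,s,ou=q  # n offset at TCP, tilt (foot toward +n), TCP height above foot, u offset
    ax=np.cos(t)*np.array([0,0,1])-np.sin(t)*n; nn=np.cross(ax,u)
    O=T+o*n+ou*u; at=lambda h,r=0,e=n:O+ax*(h-s)+r*e
    if full: return at(0),at(.110)
    return np.concatenate([px(at(.110)),[px(at(.110,.014,nn))[1],px(at(.110,-.014,nn))[1]],
      [px(at(.110,.0137,u))[0]-px(at(.110,-.0137,u))[0]],
      [px(at(.002,.010,nn))[1]], [px(at(.03,.01,u))[0]-px(at(.03,-.01,u))[0]],[px(at(.085,.01,u))[0]-px(at(.085,-.01,u))[0]]])
E
python3 - <<'E'
from fit import *
a=cv2.imread('pics/w3.png').mean(2)
for v in(240,255,270,285): print(v,[int(x) for x in a[v,285:350]])
obs=np.array([*c(169.5,545),c(0,458)[1],c(0,583)[1],67.2,c(0,224)[1],0,0])
k=[0,1,2,3,4,5]
for sl in [None,.0725]:
    f=lambda q:np.r_[(model(q)-obs)[k],(0 if sl is None else (q[2]-sl)*1e4)]
    r=least_squares(f,[0,0,.0725,0]);print(r.x,r.fun.round(1))
    q=r.x; print(model(q).round(1), model(q,1))
E
```

```text
240 [200, 201, 201, 201, 200, 200, 200, 199, 198, 198, 195, 182, 134, 101, 98, 99, 101, 102, 103, 103, 105, 106, 106, 105, 106, 105, 106, 106, 105, 104, 104, 104, 104, 104, 104, 103, 104, 105, 103, 104, 104, 103, 103, 101, 91, 71, 53, 52, 53, 53, 53, 52, 53, 52, 52, 52, 53, 52, 53, 52, 52, 54, 57, 58, 59]
255 [93, 69, 48, 48, 48, 45, 46, 47, 53, 57, 57, 81, 94, 99, 101, 103, 103, 104, 104, 105, 106, 106, 107, 106, 107, 106, 106, 106, 106, 105, 105, 105, 105, 105, 104, 104, 104, 104, 104, 105, 104, 104, 104, 103, 102, 101, 90, 70, 52, 53, 46, 40, 35, 37, 38, 39, 39, 78, 104, 106, 106, 106, 106, 106, 106]
270 [41, 40, 41, 38, 37, 38, 38, 42, 55, 79, 96, 99, 101, 103, 104, 104, 104, 104, 106, 106, 107, 108, 107, 108, 107, 107, 107, 107, 107, 106, 105, 105, 105, 104, 104, 105, 104, 106, 105, 105, 105, 105, 105, 105, 104, 103, 102, 101, 95, 59, 42, 34, 32, 31, 32, 32, 34, 34, 35, 48, 75, 105, 106, 106, 106]
285 [59, 54, 32, 33, 32, 33, 38, 63, 98, 98, 101, 101, 103, 104, 104, 105, 106, 106, 105, 102, 104, 105, 104, 104, 102, 102, 104, 105, 105, 106, 105, 104, 103, 102, 103, 104, 104, 103, 103, 102, 104, 105, 105, 105, 105, 104, 104, 102, 102, 101, 98, 57, 33, 31, 30, 30, 30, 52, 57, 58, 73, 102, 130, 129, 82]
[-0.01264495  0.09305453  0.08977562  0.00062293] [-0.  -4.3 -0.1  5.4 -2.7 -0.9  0. ]
[314.3 326.4 300.2 349.4  64.5 217.5  30.7  40.6] (array([ 0.44183949, -0.05463615,  0.03405279]), array([ 0.44405177, -0.0646151 ,  0.14357688]))
[-0.0018483   0.04075812  0.07263821  0.00057701] [ 0.  -2.5 -4.4 12.1  8.8 -2.7  1.4]
[314.3 328.3 295.9 356.2  76.  215.7  33.7  46.5] (array([ 0.44062277, -0.04935998,  0.05086211]), array([ 0.44159288, -0.05373589,  0.16077076]))
```

```bash
python3 - <<'E'
from fit import *
W={240:32.8,255:36,270:39.6,285:43.7}
def wid(q):
    o,t,s,ou=q
    ax=np.cos(t)*np.array([0,0,1])-np.sin(t)*n; O=T+o*n+ou*u
    hs=np.linspace(0,.1,60); C=[px(O+ax*(h-s))[1] for h in hs]
    # silhouette half-angle exact: asin(r/d_perp)
    out=[]
    for v in W:
        h=np.interp(v,C,hs); X=O+ax*(h-s); w=X-p['eye']; dp=np.linalg.norm(w-(w@ax)*ax); d=np.linalg.norm(w)
        out.append(2*np.arcsin(.01/dp)*dp/d*p['fx'])
    return np.array(out)
Wo=np.array(list(W.values()))
def f(qb,fixs):
    q=qb[:4];b=qb[4]
    m=model(q); o=[m[0]-314.3,m[1]+b-330.8,m[2]+b-300.3,m[5]+b-218.4]
    return np.r_[o,wid(q)-Wo, (q[2]-.0725)*1e3*fixs, b*.5]
for fs in(0,.3,3):
    r=least_squares(f,[0,0,.0725,0,0],args=(fs,),x_scale=[.001,.01,.001,.001,1]);q=r.x[:4]
    print(fs,r.x.round(4),r.fun.round(1),[x.round(4) for x in model(q,1)])
E
```

```text
0 [-2.8000e-03  4.4600e-02  7.3000e-02  6.0000e-04  1.3949e+00] [ 0.   0.7 -0.7 -0.4 -0.9 -0.2  0.  -0.3  0.   0.7] [array([ 0.4408, -0.05  ,  0.0505]), array([ 0.4418, -0.0548,  0.1604])]
0.3 [-2.8000e-03  4.3800e-02  7.2800e-02  6.0000e-04  1.3176e+00] [ 0.   0.8 -0.7 -0.4 -0.9 -0.2  0.1 -0.3  0.1  0.7] [array([ 0.4408, -0.0501,  0.0507]), array([ 0.4418, -0.0548,  0.1606])]
3 [-2.7000e-03  4.2200e-02  7.2500e-02  6.0000e-04  1.1507e+00] [ 0.   0.8 -0.7 -0.4 -0.9 -0.1  0.1 -0.3  0.   0.6] [array([ 0.4408, -0.0501,  0.051 ]), array([ 0.4418, -0.0546,  0.1609])]
```

```bash
python3 - <<'E'
from fit import *
for b in(0,1.3):
    q=lambda x,y,z:ray(p,c(x,y)[0],c(x,y)[1]-b,z)[:2]
    A=q(370,342,.063);B=q(660,324,.063);G=q(405,248,.055);N=q(628,265,.055)
    d=B-A;yaw=np.degrees(np.arctan2(d[1],d[0]))
    ps=np.radians(13.0);U=np.array([np.cos(ps),np.sin(ps)]);V=np.array([-U[1],U[0]])
    P=T[:2]-.00275*n[:2]+.0006*u[:2]
    print(yaw,A,G,'gaps',(G-A)@V,(N-A)@V,(N-B)@V,'pin from face A,B,go',(P-A)@V,(P-B)@V,(G-P)@V,'along go,nogo',(G-P)@U,(N-P)@U)
E
```

```text
13.10570380160182 [ 0.49127417 -0.05718342] [ 0.49566328 -0.03487453] gaps 0.02074977505106379 0.014167633359529003 0.014020152955493678 pin from face A,B,go 0.015155476483097063 0.01500799607906174 0.005594298567966726 along go,nogo 0.05689905758971957 0.1196201409074511
13.170571556867468 [ 0.49099666 -0.05626366] [ 0.49539786 -0.03397943] gaps 0.020723035086885853 0.0142280140933443 0.013990418633370888 pin from face A,B,go 0.01419687118979417 0.013959275729820758 0.006526163897091684 along go,nogo 0.05684179145444358 0.11947206195476438
```

>>> drive_tool(xyz=[[0.09,-0.41,-1.0],[0,0,-1.5],[0,0,-0.5],[0.97,0.23,0],[0.98,0.23,0],[0.49,0.11,0],[0,0,0],[0,0,0]], dr=[[-0.0428,-0.01,0],[0,0,0],[0,0,0],[0,0,0],[0,0,0],[0,0,0],[0,0,0],[0,0,0]])

```text
t: 8.45
tcp_pos: [0.4644, -0.0488, 0.0923]
tool_rot: [-180.0, -2.9, 102.5]
wrist_force: [-0.1, 0.2, -2.3]
grip_width: 0.0219
grasp_force: 51.6
```

>>> drive_tool(xyz=[[0.49,0.11,0],[0.49,0.11,0],[0.29,0.07,0],[0.2,0.04,0],[0,0,0]], dr=[[0,0,0],[0,0,0],[0,0,0],[0,0,0],[0,0,0]])

```text
t: 9.07
tcp_pos: [0.4795, -0.0455, 0.0923]
tool_rot: [-180.0, -2.9, 102.5]
wrist_force: [-0.1, 0.9, -3.1]
grip_width: 0.0222
grasp_force: 51.6
```

>>> drive_tool(xyz=[[0.19,0.05,0],[0.2,0.04,0],[0.19,0.05,0],[0,0,0]], dr=[[0,0,0],[0,0,0],[0,0,0],[0,0,0]])

```text
t: 9.57
tcp_pos: [0.4853, -0.0441, 0.0923]
tool_rot: [-180.0, -2.9, 102.5]
wrist_force: [0.3, -0.3, -0.8]
grip_width: 0.0221
grasp_force: 51.6
```

>>> drive_tool(xyz=[[0.15,0.03,0],[0.14,0.04,0],[0.15,0.03,0],[0.15,0.03,0],[0,0,0]], dr=[[0,0,0],[0,0,0],[0,0,0],[0,0,0],[0,0,0]])

```text
t: 10.2
tcp_pos: [0.4912, -0.0428, 0.0923]
tool_rot: [-180.0, -2.9, 102.5]
wrist_force: [-0.4, -0.1, -2.1]
grip_width: 0.0223
grasp_force: 51.6
```

>>> drive_tool(xyz=[[0.15,0.03,0],[0.14,0.04,0],[0.15,0.03,0],[0.15,0.03,0],[0,0,0]], dr=[[0,0,0],[0,0,0],[0,0,0],[0,0,0],[0,0,0]])

```text
t: 10.82
tcp_pos: [0.4971, -0.0415, 0.0923]
tool_rot: [-180.0, -2.9, 102.5]
wrist_force: [0.0, -0.8, -2.7]
grip_width: 0.0223
grasp_force: 51.6
```

>>> drive_tool(xyz=[[0.29,0.07,0],[0.3,0.06,0],[0.29,0.07,0],[0.29,0.07,0],[0,0,0]], dr=[[0,0,0],[0,0,0],[0,0,0],[0,0,0],[0,0,0]])

```text
t: 11.45
tcp_pos: [0.5089, -0.0388, 0.0923]
tool_rot: [-180.0, -2.9, 102.5]
wrist_force: [0.0, 0.6, -2.6]
grip_width: 0.0225
grasp_force: 51.6
```

>>> drive_tool(xyz=[[0.29,0.07,0],[0.3,0.07,0],[0.29,0.07,0],[0.29,0.07,0],[0.29,0.07,0],[0.29,0.07,0],[0,0,0]], dr=[[0,0,0],[0,0,0],[0,0,0],[0,0,0],[0,0,0],[0,0,0],[0,0,0]])

```text
t: 12.32
tcp_pos: [0.5264, -0.0346, 0.0924]
tool_rot: [-180.0, -2.9, 102.5]
wrist_force: [0.6, 0.2, -2.4]
grip_width: 0.0221
grasp_force: 51.6
```

>>> drive_tool(xyz=[[0.19,0.05,0],[0.2,0.05,0],[0.15,0.03,0],[0.15,0.03,0],[0.1,0.02,0],[0,0,0]], dr=[[0,0,0],[0,0,0],[0,0,0],[0,0,0],[0,0,0],[0,0,0]])

```text
t: 13.08
tcp_pos: [0.5341, -0.0328, 0.0923]
tool_rot: [-180.0, -2.9, 102.5]
wrist_force: [0.1, -0.1, -2.4]
grip_width: 0.0221
grasp_force: 51.6
```

>>> drive_tool(xyz=[[0.1,0.02,0],[0.1,0.02,0],[0.1,0.02,0],[0,0,0]], dr=[[0,0,0],[0,0,0],[0,0,0],[0,0,0]])

```text
t: 13.58
tcp_pos: [0.5372, -0.0322, 0.0923]
tool_rot: [-180.0, -2.9, 102.5]
wrist_force: [0.1, -0.1, -2.4]
grip_width: 0.0218
grasp_force: 51.6
```

>>> drive_tool(xyz=[[0.05,0.01,0],[0.05,0.01,0],[0.05,0.01,0],[0,0,0]], dr=[[0,0,0],[0,0,0],[0,0,0],[0,0,0]])

```text
t: 14.08
tcp_pos: [0.5386, -0.0319, 0.0923]
tool_rot: [-180.0, -2.9, 102.5]
wrist_force: [-0.6, 0.2, -2.4]
grip_width: 0.0222
grasp_force: 51.6
```

>>> drive_tool(xyz=[[0.05,0.01,0],[0.05,0.01,0],[0.05,0.02,0],[0,0,0]], dr=[[0,0,0],[0,0,0],[0,0,0],[0,0,0]])

```text
t: 14.58
tcp_pos: [0.5401, -0.0315, 0.0923]
tool_rot: [-180.0, -2.9, 102.5]
wrist_force: [0.0, 0.1, -1.7]
grip_width: 0.0221
grasp_force: 51.6
```

>>> drive_tool(xyz=[[0.05,0.01,0],[0.05,0.01,0],[0,0,0]], dr=[[0,0,0],[0,0,0],[0,0,0]])

```text
t: 14.95
tcp_pos: [0.5409, -0.0314, 0.0923]
tool_rot: [-180.0, -2.9, 102.5]
wrist_force: [-0.0, -0.5, -2.4]
grip_width: 0.0222
grasp_force: 51.6
```

>>> drive_tool(xyz=[[0.05,0.01,0],[0.05,0.01,0],[0,0,0]], dr=[[0,0,0],[0,0,0],[0,0,0]])

```text
t: 15.32
tcp_pos: [0.5416, -0.0312, 0.0922]
tool_rot: [-179.9, -2.9, 102.5]
wrist_force: [-3.0, 0.2, -1.3]
grip_width: 0.0222
grasp_force: 51.6
```

>>> drive_tool(xyz=[[0.03,0.01,0],[0,0,0]], dr=[[0,0,0],[0,0,0]])

```text
t: 15.58
tcp_pos: [0.5419, -0.0311, 0.0922]
tool_rot: [-179.9, -2.9, 102.5]
wrist_force: [-2.8, -0.8, -0.8]
grip_width: 0.0223
grasp_force: 51.6
```

>>> drive_tool(xyz=[[0.04,0.01,0],[0,0,0]], dr=[[0,0,0],[0,0,0]])

```text
t: 15.82
tcp_pos: [0.5422, -0.031, 0.0922]
tool_rot: [-179.9, -2.9, 102.5]
wrist_force: [-5.1, -1.0, -1.4]
grip_width: 0.0222
grasp_force: 51.5
```

>>> drive_tool(xyz=[[0.01,0,0],[0,0,0],[0,0,0]], dr=[[0,0,0],[0,0,0],[0,0,0]])

```text
t: 16.2
tcp_pos: [0.5424, -0.031, 0.0922]
tool_rot: [-179.9, -2.9, 102.5]
wrist_force: [-4.8, -1.3, -1.0]
grip_width: 0.0222
grasp_force: 51.5
```

>>> drive_tool(xyz=[[0.015,0,0],[0,0,0]], dr=[[0,0,0],[0,0,0]])

```text
t: 16.45
tcp_pos: [0.5424, -0.031, 0.0922]
tool_rot: [-179.9, -2.9, 102.5]
wrist_force: [-4.2, -1.7, -1.6]
grip_width: 0.0219
grasp_force: 51.5
```

```bash
python3 - <<'E'
from h import *
for _ in range(4):
    vision.camera('side'); f=monitor.sense()['wrist_force'];print(f, -(f[0]*.974+f[1]*.226))
E
```

```text
[-4.33428379 -2.14033701 -0.85197006] 4.705308572227901
[-4.95363491 -1.4717888  -0.95392275] 5.1574646724170305
[-5.63129959 -1.21184902 -0.93653729] 5.758763680305004
[-5.11135995 -1.20493791 -1.22051541] 5.250780561605685
```

>>> drive_tool(xyz=[[0.012,0,0],[0,0,0],[0,0,0],[0,0,0],[0,0,0],[0,0,0]], dr=[[0,0,0],[0,0,0],[0,0,0],[0,0,0],[0,0,0],[0,0,0]])

```text
t: 17.4
tcp_pos: [0.5425, -0.031, 0.0922]
tool_rot: [-179.9, -2.9, 102.5]
wrist_force: [-4.9, -0.7, -0.4]
grip_width: 0.022
grasp_force: 51.4
```

>>> drive_tool(xyz=[[0,0,0],[0,0,0],[0,0,0],[0,0,0],[0,0,0],[0,0,0]], dr=[[0,0,0],[0,0,0],[0,0,0],[0,0,0],[0,0,0],[0,0,0]])

```text
t: 18.15
tcp_pos: [0.5425, -0.031, 0.0922]
tool_rot: [-179.9, -2.9, 102.5]
wrist_force: [-5.2, -1.5, -0.5]
grip_width: 0.0221
grasp_force: 51.4
```

>>> drive_tool(xyz=[[0.02,0,0],[0,0,0],[0,0,0],[0,0,0],[0,0,0],[0,0,0]], dr=[[0,0,0],[0,0,0],[0,0,0],[0,0,0],[0,0,0],[0,0,0]])

```text
t: 18.9
tcp_pos: [0.5427, -0.031, 0.0921]
tool_rot: [-179.9, -2.9, 102.5]
wrist_force: [-4.9, -1.1, -1.3]
grip_width: 0.0225
grasp_force: 51.5
```

>>> drive_tool(xyz=[[0,0,0],[0,0,0],[0,0,0],[0,0,0],[0,0,0],[0,0,0]], dr=[[0,0,0],[0,0,0],[0,0,0],[0,0,0],[0,0,0],[0,0,0]])

```text
t: 19.65
tcp_pos: [0.5427, -0.031, 0.0921]
tool_rot: [-179.9, -2.9, 102.5]
wrist_force: [-6.1, -1.6, -2.0]
grip_width: 0.0222
grasp_force: 51.5
```

>>> drive_tool(xyz=[[-0.2,-0.05,0],[-0.2,-0.04,0],[-0.05,-0.01,0],[0,0,0.5],[0,0,1.5],[0,0,3],[0,0,3.5],[0,0,2],[0,0,0]], dr=[[0,0,0],[0,0,0],[0,0,0],[0,0,0],[0,0,0],[0,0,0],[0,0,0],[0,0,0],[0,0,0]])

```text
t: 20.78
tcp_pos: [0.5402, -0.0321, 0.2]
tool_rot: [179.7, -2.8, 102.5]
wrist_force: [0.2, -0.4, -3.4]
grip_width: 0.022
grasp_force: 51.6
```

>>> drive_tool(xyz=[[-0.4,-2,0],[-0.6,-4,0],[-0.8,-5,0],[-0.8,-5,0],[-0.7,-4,0],[-0.6,-3,0],[-0.3,-1.2,0],[0,0,0],[0,0,0]], dr=[[0,0,0],[0,0,0],[0,0,0],[0,0,0],[0,0,0],[0,0,0],[0,0,0],[0,0,0],[0,0,0]])

```text
t: 21.9
tcp_pos: [0.4968, -0.2729, 0.1971]
tool_rot: [-180.0, -3.0, 102.5]
wrist_force: [0.2, -0.2, -2.8]
grip_width: 0.0219
grasp_force: 51.6
```

```bash
python3 - <<'E'
from h import *
import pickle
s=monitor.sense();print(s['t'],s['tcp_pos'],s['tool_rot'],s['wrist_force'],s['grip_width'])
p=vision.camera('wrist');save(p,'w4.png')
pickle.dump({k:p[k] for k in('fx','cx','cy','eye','attitude')},open('w4.pkl','wb'))
for n in ['pin_center','free_hole','block','rack_pin1']:
    print(n,[(round(d['score'],2),np.round(d['location'],4).tolist()) for d in vision.spot_point(p,n)][:3])
cv2.imwrite('pics/c5.png',cv2.resize(p['image'][120:350,220:520,::-1],(780,598),interpolation=cv2.INTER_CUBIC))
E
```

```text
21.9 [ 0.4968043  -0.27291932  0.19706313] [-179.96440401   -2.98320592  102.53311707] [ 0.18416189 -0.17703197 -2.75040726] 0.021943131114181533
pin_center [(0.87, [0.4953, -0.2721, 0.1822])]
free_hole []
block [(0.67, [0.4968, -0.3373, -0.0024])]
rack_pin1 [(0.5, [0.4993, -0.3375, 0.0149])]
```

View pics/c5.png

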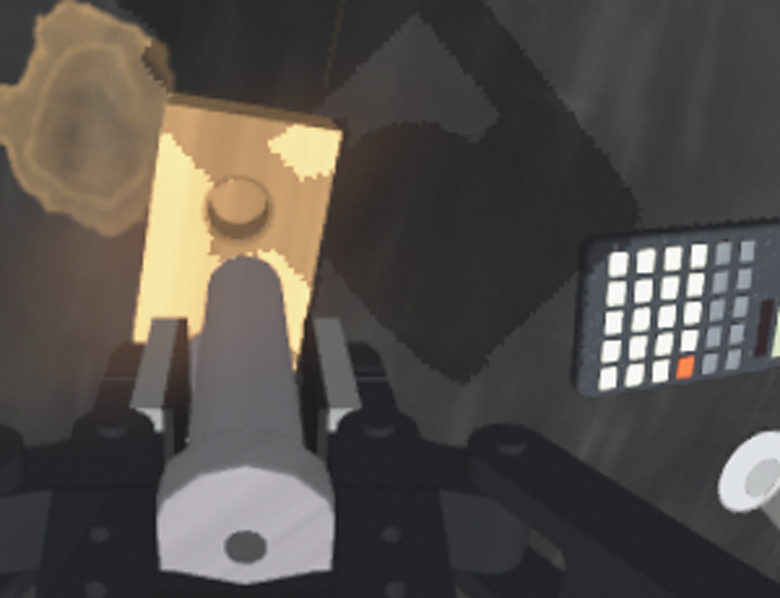

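```bash
python3 - <<'E'
from h import *
import pickle
p=pickle.load(open('w4.pkl','rb'))
u=np.array([np.cos(np.radians(12.5)),np.sin(np.radians(12.5))]);n=np.array([-u[1],u[0]])
P=np.array([.4968,-.2729])-.00275*n+.0006*u
for b in(0,1.3):
    H=ray(p,220+239/2.6,120+211/2.6-b,.04)[:2]
    e=[ray(p,220+x/2.6,120+y/2.6-b,.04)[:2] for x,y in((205,211),(273,211),(239,174),(239,249))]
    print(H,'pin',P,'shift',H-P,'diam',np.linalg.norm(e[0]-e[1]),np.linalg.norm(e[2]-e[3]))
    # pin consistency: edge corners of block far end
    c=[ray(p,220+x/2.6,120+y/2.6-b,.04)[:2] for x,y in((168,103),(342,130))]
    print(c,np.linalg.norm(c[0]-c[1]),(c[0]+c[1])/2, np.degrees(np.arctan2(*(c[1]-c[0])[::-1])))
E
```

```text
[ 0.4960157  -0.27671153] pin [ 0.49798099 -0.27545495] shift [-0.00196529 -0.00125658] diam 0.024834311644513492 0.02825529262326696
[array([ 0.4627493 , -0.24349217]), array([ 0.52561009, -0.23941093])] 0.06299313354310457 [ 0.49417969 -0.24145155] 3.71472299692245
[ 0.49574141 -0.27547094] pin [ 0.49798099 -0.27545495] shift [-2.23957502e-03 -1.59917840e-05] diam 0.02480837429524296 0.028196069423455525
[array([ 0.4625025 , -0.24230278]), array([ 0.52531765, -0.23821893])] 0.06294776878415641 [ 0.49391007 -0.24026085] 3.719779011758128
```

>>> drive_tool(xyz=[[-0.19,-0.09,-1],[0,0,-3],[0,0,-2.5],[0,0,-1],[0,0,-0.3],[0,0,-0.3],[0,0,0]], dr=[[0,0,0],[0,0,0],[0,0,0],[0,0,0],[0,0,0],[0,0,0],[0,0,0]])

```text
t: 23.02
tcp_pos: [0.4952, -0.275, 0.1169]
tool_rot: [180.0, -2.9, 102.5]
wrist_force: [0.4, 0.2, -2.5]
grip_width: 0.0222
grasp_force: 51.6
```

>>> drive_tool(xyz=[[0,0,-0.2],[0,0,-0.2],[0,0,-0.2],[0,0,-0.2],[0,0,0]], dr=[[0,0,0],[0,0,0],[0,0,0],[0,0,0],[0,0,0]])

```text
t: 23.65
tcp_pos: [0.4948, -0.2748, 0.1081]
tool_rot: [-180.0, -2.9, 102.5]
wrist_force: [-1.1, -0.4, -2.1]
grip_width: 0.0223
grasp_force: 51.6
```

>>> drive_tool(xyz=[[0,0,-0.3],[0,0,-0.3],[0,0,-0.3],[0,0,-0.2],[0,0,-0.2],[0,0,0]], dr=[[0,0,0],[0,0,0],[0,0,0],[0,0,0],[0,0,0],[0,0,0]])

```text
t: 24.4
tcp_pos: [0.4949, -0.2748, 0.0952]
tool_rot: [-180.0, -2.9, 102.5]
wrist_force: [-0.0, -0.7, -3.2]
grip_width: 0.022
grasp_force: 51.6
```

>>> drive_tool(xyz=[[0,0,-0.15],[0,0,-0.15],[0,0,-0.1],[0,0,0]], dr=[[0,0,0],[0,0,0],[0,0,0],[0,0,0]])

```text
t: 24.9
tcp_pos: [0.4949, -0.2748, 0.0912]
tool_rot: [-180.0, -2.9, 102.5]
wrist_force: [0.1, -1.3, -3.2]
grip_width: 0.0221
grasp_force: 51.6
```

>>> drive_tool(xyz=[[0,0,-0.1],[0,0,-0.1],[0,0,-0.1],[0,0,0]], dr=[[0,0,0],[0,0,0],[0,0,0],[0,0,0]])

```text
t: 25.4
tcp_pos: [0.4949, -0.2748, 0.0882]
tool_rot: [-180.0, -2.9, 102.5]
wrist_force: [-0.5, -0.2, -2.9]
grip_width: 0.0218
grasp_force: 51.6
```

>>> drive_tool(xyz=[[0,0,-0.05],[0,0,-0.05],[0,0,0]], dr=[[0,0,0],[0,0,0],[0,0,0]])

```text
t: 25.78
tcp_pos: [0.4949, -0.2748, 0.0873]
tool_rot: [-180.0, -2.9, 102.5]
wrist_force: [-0.4, 0.6, -2.5]
grip_width: 0.0221
grasp_force: 51.6
```

>>> drive_tool(xyz=[[0,0,-0.05],[0,0,-0.05],[0,0,0]], dr=[[0,0,0],[0,0,0],[0,0,0]])

```text
t: 26.15
tcp_pos: [0.4952, -0.2751, 0.0871]
tool_rot: [180.0, -2.9, 102.5]
wrist_force: [-1.0, 1.2, 5.2]
grip_width: 0.0221
grasp_force: 51.2
```

>>> drive_tool(xyz=[[0,0,-0.05],[0,0,0]], dr=[[0,0,0],[0,0,0]])

```text
t: 26.4
tcp_pos: [0.4953, -0.2752, 0.087]
tool_rot: [180.0, -2.8, 102.5]
wrist_force: [-2.5, 1.2, 8.3]
grip_width: 0.0219
grasp_force: 51.0
```

>>> drive_tool(xyz=[[0,0,0],[0,0,0],[0,0,0],[0,0,0],[0,0,0]], dr=[[0,0,0],[0,0,0],[0,0,0],[0,0,0],[0,0,0]], gripper=1)

```text
t: 27.02
tcp_pos: [0.495, -0.2748, 0.0857]
tool_rot: [-180.0, -2.9, 102.5]
wrist_force: [-0.8, -0.6, -0.2]
grip_width: 0.0855
grasp_force: 0.0
```

>>> drive_tool(xyz=[[0,0,0.5],[0,0,2],[0,0,4],[0,0,4.5],[0,0,4],[0,0,0],[0,0,0]], dr=[[0,0,0],[0,0,0],[0,0,0],[0,0,0],[0,0,0],[0,0,0],[0,0,0]])

```text
t: 27.9
tcp_pos: [0.4945, -0.2746, 0.2353]
tool_rot: [-179.9, -3.0, 102.5]
wrist_force: [0.4, 0.2, -0.3]
grip_width: 0.0854
grasp_force: 0.0
```

```bash
python3 - <<'E'
from h import *
s=monitor.sense();print(s['t'],s['tcp_pos'],s['wrist_force'],s['grip_width'])
p=vision.camera('wrist');q=vision.camera('side')
print([(round(d['score'],2),np.round(d['location'],4).tolist()) for d in vision.spot_point(q,'pin_center')+vision.spot_point(p,'pin_center')])
a=cv2.resize(p['image'][100:300,200:440],(480,400));b=cv2.resize(q['image'][215:285,395:495],(320,224),interpolation=cv2.INTER_CUBIC)
b=np.vstack([b,np.zeros((176,320,3),np.uint8)])
cv2.imwrite('pics/c6.png',np.hstack([a,b])[:,:,::-1])
E
```

```text
27.9 [ 0.49445061 -0.27455507  0.23534899] [ 0.44728801  0.20988868 -0.28472831] 0.08538193660188192
[(0.72, [0.4952, -0.2754, 0.0666]), (0.59, [0.4931, -0.2752, 0.0718])]
```

View pics/c6.png

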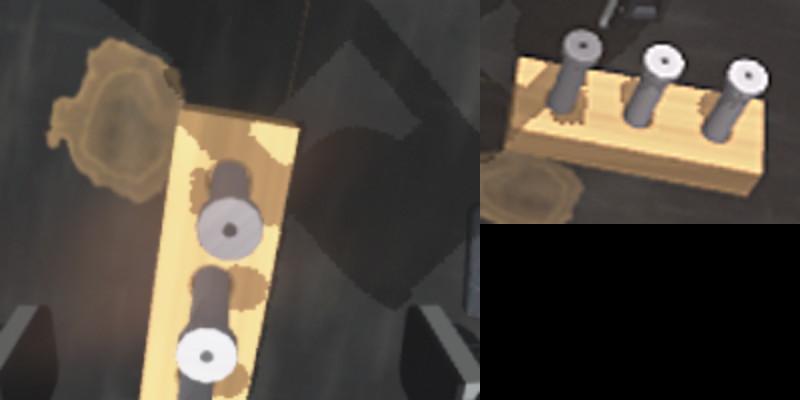

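The pin stands upright and fully home in the free hole at about (230,230), the neighbouring pins are undisturbed, and the gripper is clear. Handing in.

```bash
python3 -c "
from h import *
print(bot.sign_off())"
```

```text
the job is handed in; nothing more can be done
None
```

The steel pin passed through the go gap without touching and was stopped by the no-go anvil, where I held a push of about 5–6 N for over 3 s; it now stands fully home in the free hole, released, and the job is handed in at about 28 s.

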